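Reset the air pressure on a locked regulator

ROBOT

A 7-joint arm with a two-finger parallel gripper is mounted at the origin on the work surface. World frame = base frame: x ahead of the robot, y to its left, z up, the work surface at z = 0. Lengths are in m, angles in rad, forces in N, time in s.
With the tool pointing down it reaches from about 0.4 to 0.9 m from the base axis. Payload 5.5 kg.
Tool frame: the origin (TCP) lies on the centre line of the jaws, within the pads' length; the fingertips stand finger_overhang ahead of it and the grasp point (between the pads) lies 5 mm behind it (finger_overhang is the distance from the TCP to the fingertips, in m); z points along the fingers, y is the direction in which the jaws open and shut (so a half turn about z gives the same grasp; the last joint's range is limited). The gripper opens to 92 mm and grips with 3 to 60 N. Pads are 19 mm wide; open, the fingers measure 130 mm over their backs; the gripper's body (75 mm by 190 mm) begins 47 mm behind the grasp point.
Start: joints at [1.581, 0.501, -0.427, 1.55, 0.221, 1.138, -0.21], TCP at [0.163, -0.629, 0.241] pointing down, gripper open.
Joint ranges: [-2.88, 2.88], [-0.31, 2.03], [-1.54, 1.56], [0.2, 2.42], [-1.41, 4.55], [0.19, 2.02], [-2.57, 2.57]. Speed limits (rad/s): [2.57, 2.57, 3.14, 3.14, 3.14, 3.14, 3.14].

INTERFACE

Orientations are given as a unit quaternion [x, y, z, w].
In Python, from rig import * gives the robot as it stands.
- The arm moves only by the tool drive_tool, never from a script. Its argument "commands" is a list of rows, each an object with "hand": the finger opening in m, from 0 to 0.0918; "offset": the shift along the tool's x, y, z in m, a list of three; "dr": the turn, a rotation vector about the tool's x, y, z in degrees, a list of three. A call has 1 to 20 rows; each row shifts and turns the pose as measured when the row begins, along the tool's axes as they then stand; what a row does not reach is not made up. A row lasts 1/8 s, in which the tool goes at most 62.5 mm and 10.7 degrees, less where a joint would pass 70% of its speed; a pose out of reach is approached as far as the arm can. A call with a gripper value outside its range is refused whole. The fingers move at their own pace and stop on an object; the grip force is fixed at half the most. Time passes only in rows, so rows that do not move let the fingers close. It gives the time, the measured TCP pose, the force and the opening at its end, in the units of the state.
- get_state(): the state, without advancing time (a new reading comes with each control period).
- capture(name): name is "side" or "top" or "wrist"; returns a dict with "img" (384x512x3 uint8, blue, green, red), "fx", "fy", "cx", "cy" (pixels), "dist_coeffs" ([k1, k2, p1, p2, k3] as OpenCV has them; the pictures are not rectified), "extrinsics" (4x4, takes a point from camera to world coordinates); the wrist camera has in their place "mount" (4x4, takes a point from camera to tool coordinates, whose origin is the TCP and whose axes are the flange's). Camera axes: x right, y down, z forward; pixel columns grow to the right and rows downward; lengths in m; the calibration is good to about 2 mm. A picture is of the moment at which its call begins: read the wrist's pose just before it. There is no depth.
- hand_in(): hands the job in, once; it reports no verdict.
The state is a dict: "time_s": time; "qpos": joint angles; "joint_vel": joint speeds; "joint_torque": joint torques, N m; "tool_pos": TCP position; "orientation": TCP orientation; "force": force on the tool from outside, world axes, zero at the start; "ft_torque": the same for the moment, N m; "grip_width": opening from 0.0 (shut) to 1.0 (fully open).
Only numpy, scipy, OpenCV 4.12 (cv2) and the standard library are available. Lean on these libraries where they do the work, as an engineer would, in place of code of your own. Each camera call takes 0.05 s, during which the arm holds its last target. There are 200 camera calls.

TASK

The air pressure to the assembly press has to come up to its mark: on the bench's air regulator, loosen the lock ring by swinging its ball-ended lever anticlockwise until the ring is free, turn the T-handle clockwise until the gauge needle points at the marker clipped to the gauge rim, then swing the lever back clockwise until the ring is fully tight again, with the needle still on the marker. Do not shift the marker, and leave the other things on the bench where they are.

Things in the scene. Friction and masses are not known exactly. Their poses are not given: they have to be found in the camera images.
- air_unit: air unit bolted to the bench: base plate 150 x 510 x 12 mm; along y, from +y to -y: shut-off valve, filter with clear bowl, 70 mm square regulator with lock ring and T-handle on top, 100 mm face-up pressure gauge. Origin: bench surface, on the regulator's vertical axis; z up. Gauge axis at y = -150 mm, face at z = 146 mm. Valve, filter and gauge stay below z = 155 mm
- lock_ring (a joint): knurled steel ring, 61 mm diameter, z = 169 to 183 mm, with one lever. 0 = fully tight (hard stop); grows anticlockwise seen from above (rad) to a stop at 1.4. Below 0.4 it clamps the T-handle's screw, ever more firmly towards 0; from 0.45 the T-handle is free. Pushing the ball takes 3 N when loose, 5 N to reach 0. Stays where left, does not drag the T-handle along
- lever_ball (a point): centre of the black ball (23 mm diameter) on the lock ring's lever, 80 mm from the regulator axis, z = 200 mm; a 9 mm shank slants from it down to the ring. Seen from the axis the ball lies at 125 degrees in the unit's frame (from x towards y) when tight, 205 degrees at the loose stop. This point's x axis points outward
- t_handle (a joint): adjusting screw with T-handle on the regulator axis; grows clockwise seen from above (rad), range 0 to 4.71. When free it turns at about 5 N pushed 30 mm from the axis and stays where it is left; with the ring tight it is clamped and resists more than 15 N there
- t_bar (a point): middle of the T-handle's horizontal cross bar, on the regulator axis at z = 222 mm. The bar is a steel rod 12 mm in diameter, 84 mm long over its round ends, along the x axis of this point; a hub of 24 mm diameter, z = 211 to 233 mm, sits in its middle
- needle (a joint): the gauge needle: 0 = zero of the scale, grows clockwise (rad), full scale 4.71 (270 degrees, 50 divisions); follows the T-handle one to one
- marker (a joint): the black marker clipped on the gauge's rim, on the same scale as the needle (rad): the needle points at it when both values are equal. Stiff, to be left alone
- needle_tip (a point): point on the needle's line 36 mm from the gauge axis
- marker_tip (a point): point on the marker's line 36 mm from the gauge axis; the needle is set when the needle's point lies here
- plug: brass hex plug, 26 mm across, 26 mm tall, standing on the unit's base plate; not to be moved
- tee: brass tee fitting, 44 x 24 x 22 mm, lying on the unit's base plate; not to be moved
- wrench: flat open-ended steel wrench, about 165 x 34 x 8 mm, lying on the bench in front of the unit; not to be moved
- screwdriver: screwdriver lying on the bench; not to be moved
- sealant: small upright bottle, 40 mm diameter, 85 mm tall; not to be moved
- tape: white roll of thread tape, 60 mm diameter, 18 mm tall, lying flat; not to be moved
- carton: small cardboard carton, 90 x 70 x 50 mm; not to be moved

How it is judged:
By the outcome, as a careful person would: the job done as asked, in the order asked, and still so for the second after the job is handed in, with the robot touching nothing.
It also fails if it takes over 72 s, if anything falls off the work surface, if the arm or the gripper's body presses on something with over 40 N, if the wrist force passes 120 N, or if a joint passes its speed limit or range.

## Working session

There is one attempt and no reset: what is moved stays moved. The work goes in short steps, Python scripts to look and compute and a tool call to move; the robot and the scene stay as the last step left them, time stands still between calls to the robot, and variables do not carry over. Pictures are saved under pics/ and viewed, about 8 in all and at most 12, crops included, and the job is handed in when it is done.

Besides the shell and the picture viewer there is one more tool, called after "Request:" as name([rows], argument=value, ...), one row to a line, values as JSON. drive_tool: Moves the arm, as the interface text tells. Its arguments: {"type":"object","properties":{"commands":{"type":"array"}},"required":["commands"]}

```bash
ls; mkdir -p pics
cat > h.py <<'E'
from rig import *
import numpy as np, cv2
from scipy.spatial.transform import Rotation as R
def cam(n):
    s=get_state(); c=capture(n)
    c['K']=np.array([[c['fx'],0,c['cx']],[0,c['fy'],c['cy']],[0,0,1.]]); c['D']=np.array(c['dist_coeffs'],float)
    if n=='wrist':
        T=np.eye(4); T[:3,:3]=R.from_quat(s['orientation']).as_matrix(); T[:3,3]=s['tool_pos']; c['E']=T@np.array(c['mount'])
    else: c['E']=np.array(c['extrinsics'])
    return c
def ray(c,uv):
    p=cv2.undistortPoints(np.array(uv,float).reshape(-1,1,2),c['K'],c['D']).reshape(-1,2)
    d=np.c_[p,np.ones(len(p))]@c['E'][:3,:3].T
    return c['E'][:3,3],d
def plane(c,uv,z):
    o,d=ray(c,uv); return o+d*((z-o[2])/d[:,2])[:,None]
def proj(c,P):
    M=np.linalg.inv(c['E']); return cv2.projectPoints(np.array(P,float).reshape(-1,1,3),cv2.Rodrigues(M[:3,:3])[0],M[:3,3],c['K'],c['D'])[0].reshape(-1,2)
E
python3 - <<'E'
from h import *
s=get_state();print({k:np.round(v,3).tolist() for k,v in s.items()})
for n in ('top','side'):
    c=cam(n);print(n,np.round(c['E'],3).tolist(),c['fx']);cv2.imwrite(f'pics/{n}0.png',c['img'])
a=cv2.imread('pics/top0.png');b=cv2.imread('pics/side0.png')
cv2.imwrite('pics/a.png',cv2.resize(a,(800,600),interpolation=cv2.INTER_CUBIC))
cv2.imwrite('pics/b.png',cv2.resize(b,(800,600),interpolation=cv2.INTER_CUBIC))
E
```

```text
pics
{'time_s': 0.0, 'qpos': [1.581, 0.502, -0.427, 1.551, 0.221, 1.138, -0.21], 'joint_vel': [-0.001, 0.002, 0.0, -0.0, -0.001, -0.001, -0.001], 'joint_torque': [0.0, -56.66, -5.816, -27.912, -0.069, 0.03, 0.0], 'tool_pos': [0.162, -0.629, 0.24], 'orientation': [0.992, 0.126, -0.0, -0.001], 'force': [0.511, 0.58, -0.125], 'ft_torque': [0.002, 0.03, -0.033], 'grip_width': 1.0}
top [[0.016, -0.988, 0.155, 0.28], [-1.0, -0.015, 0.008, -0.03], [-0.005, -0.155, -0.988, 1.453], [0.0, 0.0, 0.0, 1.0]] 457.35358172692463
side [[-0.838, -0.419, 0.349, 0.015], [-0.545, 0.62, -0.565, 0.761], [0.02, -0.664, -0.748, 1.142], [0.0, 0.0, 0.0, 1.0]] 359.4980059962379
```

View pics/a.png

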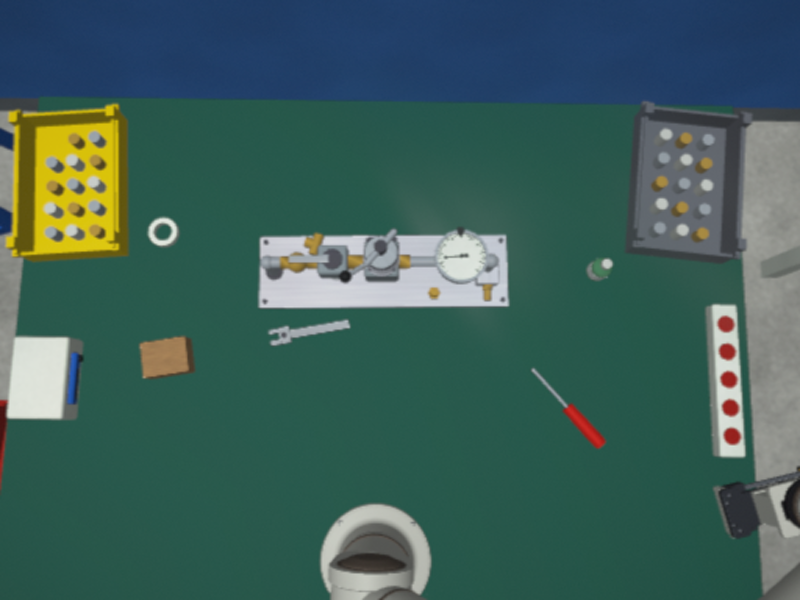

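View pics/b.png

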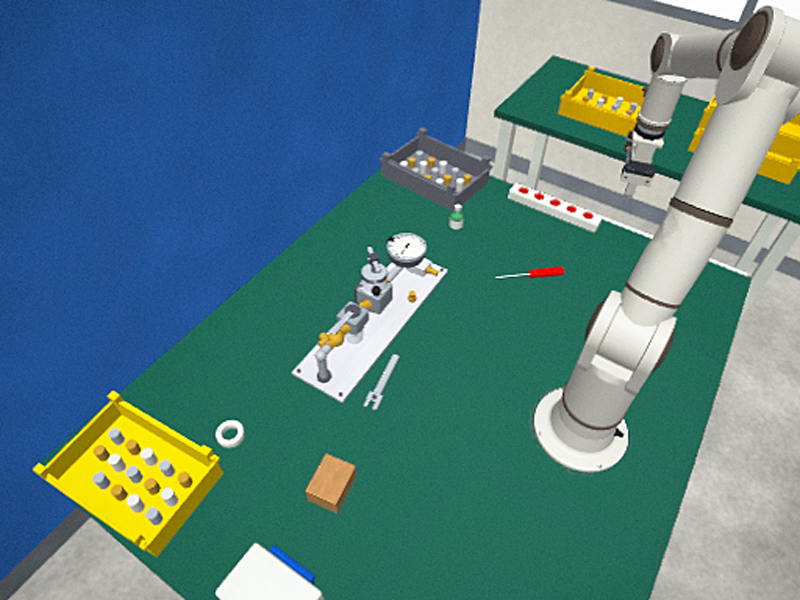

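The top view shows the unit lying roughly along world y. The ball is at about (345,276) and the hub at about (380,247) of the 800x600 picture. The gauge is at (461,256), with its marker at the top of the rim (461,231) and the needle pointing left.

Run:
```python
from h import *
c=cam('top');k=1/1.5625
g=lambda u,v,z:print(np.round(plane(c,[[u*k,v*k]],z)[0],4))
for u,v,z in [(345,276,.2),(380,246,.233),(461,256,.146),(264.5,242,.012),(263.5,301,.012),(501,240,.012),(502,301,.012),(461,231,.15),(393,233,.222),(345,276,.2)]: g(u,v,z)
w=cam('wrist');print(np.round(w['mount'],4).tolist(),w['fx'])
s=get_state();print(R.from_quat(s['orientation']).as_matrix().round(3).tolist())
```

```text
[0.5227 0.0568 0.2   ]
[ 0.5707 -0.0054  0.233 ]
[ 0.5746 -0.1555  0.146 ]
[0.6283 0.2384 0.012 ]
[0.5046 0.2351 0.012 ]
[ 0.64   -0.2509  0.012 ]
[ 0.5122 -0.2519  0.012 ]
[ 0.6216 -0.155   0.15  ]
[ 0.5973 -0.0278  0.222 ]
[0.5227 0.0568 0.2   ]
[[0.0006, -0.9515, -0.3077, 0.0837], [1.0, 0.0006, 0.0002, -0.0001], [-0.0, -0.3077, 0.9515, -0.1433], [0.0, 0.0, 0.0, 1.0]] 297.29664337095517
[[0.968, 0.25, -0.0], [0.25, -0.968, 0.001], [0.0, -0.001, -1.0]]
```

Request:
drive_tool([
  {"hand":0.04,"offset":[0.041,-0.037,-0.015],"dr":[0,0,0]},
  {"hand":0.04,"offset":[0.041,-0.037,-0.015],"dr":[0,0,0]},
  {"hand":0.04,"offset":[0.041,-0.037,-0.01],"dr":[0,0,0]},
  {"hand":0.04,"offset":[0.041,-0.037,-0.01],"dr":[0,0,0]},
  {"hand":0.04,"offset":[0.041,-0.037,-0.01],"dr":[0,0,0]},
  {"hand":0.04,"offset":[0.041,-0.037,-0.01],"dr":[0,0,0]},
  {"hand":0.04,"offset":[0.041,-0.037,-0.01],"dr":[0,0,0]},
  {"hand":0.04,"offset":[0.041,-0.037,-0.01],"dr":[0,0,0]},
  {"hand":0.04,"offset":[0.041,-0.037,-0.01],"dr":[0,0,0]},
  {"hand":0.04,"offset":[0.041,-0.037,-0.01],"dr":[0,0,0]},
  {"hand":0.04,"offset":[0.041,-0.037,-0.01],"dr":[0,0,0]},
  {"hand":0.04,"offset":[0.041,-0.037,0],"dr":[0,0,0]},
  {"hand":0.04,"offset":[0,0,0],"dr":[0,0,0]},
])

```text
time_s: 1.82
tool_pos: [0.5383, -0.0589, 0.3633]
orientation: [0.992, 0.124, 0.001, -0.0]
force: [0.0, 0.3, 0.1]
grip_width: 0.432
```

Run:
```python
import rig;print([n for n in dir(rig) if n[0]!='_'])
from h import *
s=get_state();print({k:np.round(v,3).tolist() for k,v in s.items()})
c=cam('wrist');cv2.imwrite('pics/w1.png',c['img']);np.save('pics/w1E.npy',c['E'])
cv2.imwrite('pics/w1b.png',cv2.resize(c['img'],(800,600),interpolation=cv2.INTER_CUBIC))
```

```text
['MotionError', 'capture', 'finger_overhang', 'get_state', 'hand_in']
{'time_s': 1.825, 'qpos': [0.77, 0.265, -0.856, 1.656, 0.205, 1.312, -1.443], 'joint_vel': [0.032, -0.019, 0.061, 0.01, 0.026, 0.018, 0.013], 'joint_torque': [-0.949, -36.241, -6.733, -30.493, -0.082, -0.304, -0.512], 'tool_pos': [0.538, -0.059, 0.363], 'orientation': [0.992, 0.124, 0.001, -0.0], 'force': [0.025, 0.331, 0.086], 'ft_torque': [-0.061, 0.053, -0.05], 'grip_width': 0.432}
```

View pics/w1b.png

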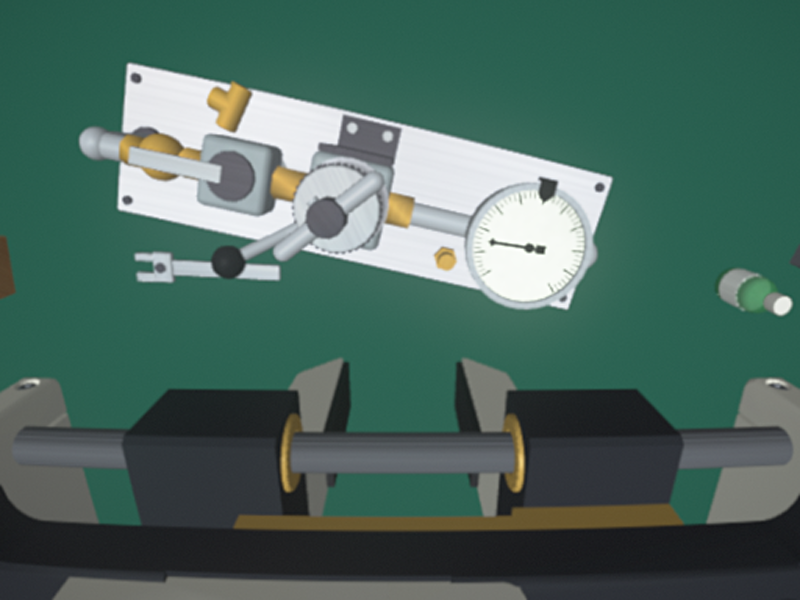

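The wrist view shows everything clearly: ball at (228,262), hub at (327,217), bar from (285,250) to (377,182). The needle runs from pivot (530,248) to the left, and the marker is at (548,188).

```bash
cat >> h.py <<'E'
def dark(c,x0,y0,x1,y1,t=70):
    g=cv2.cvtColor(c['img'],cv2.COLOR_BGR2GRAY); m=np.zeros_like(g); m[y0:y1,x0:x1]=(g[y0:y1,x0:x1]<t)*255
    n,l,st,ce=cv2.connectedComponentsWithStats(m); return [(st[i].tolist(),ce[i].round(1).tolist()) for i in range(1,n) if st[i,4]>8],l
E
python3 - <<'E'
from h import *
import rig;print('fo',rig.finger_overhang)
c=cam('wrist');k=.64
pts=dict(h1=(135,78,.012),h2=(127,200,.012),h3=(600,187,.012),h4=(563,297,.012),ball=(228,262,.2),hub=(327,217,.233),b1=(285,250,.222),b2=(377,182,.222))
P={n:plane(c,[[u*k,v*k]],z)[0] for n,(u,v,z) in pts.items()}
for n in P: print(n,P[n].round(4))
for a,b in (('h1','h3'),('h2','h4'),('b1','b2')): d=P[b]-P[a];print(a,b,np.degrees(np.arctan2(d[1],d[0])).round(2),np.linalg.norm(d).round(4))
d=P['ball']-P['hub'];print('ball',np.hypot(*d[:2]),np.degrees(np.arctan2(d[1],d[0])))
print('bars',dark(c,120,90,260,190,60)[0]);print('gauge',dark(c,290,105,390,205,80)[0])
cr=c['img'][105:205,290:390];cv2.imwrite('pics/g1.png',cv2.resize(cr,(600,600),interpolation=cv2.INTER_CUBIC))
E
```

```text
fo 0.014
h1 [0.6277 0.2364 0.012 ]
h2 [0.5038 0.2332 0.012 ]
h3 [ 0.6383 -0.2516  0.012 ]
h4 [ 0.514  -0.2547  0.012 ]
ball [0.5217 0.0563 0.2   ]
hub [ 0.5732 -0.0075  0.233 ]
b1 [0.545  0.0153 0.222 ]
b2 [ 0.599 -0.031  0.222]
h1 h3 -88.76 0.4882
h2 h4 -88.79 0.4879
b1 b2 -40.59 0.0712
ball 0.08197492805366763 128.8889312217176
bars [([133, 157, 21, 20, 300], [142.8, 166.2])]
gauge [([343, 113, 10, 13, 98], [347.4, 118.7]), ([334, 155, 5, 4, 12], [336.2, 156.4]), ([341, 157, 5, 3, 12], [343.2, 157.9])]
```

View pics/g1.png

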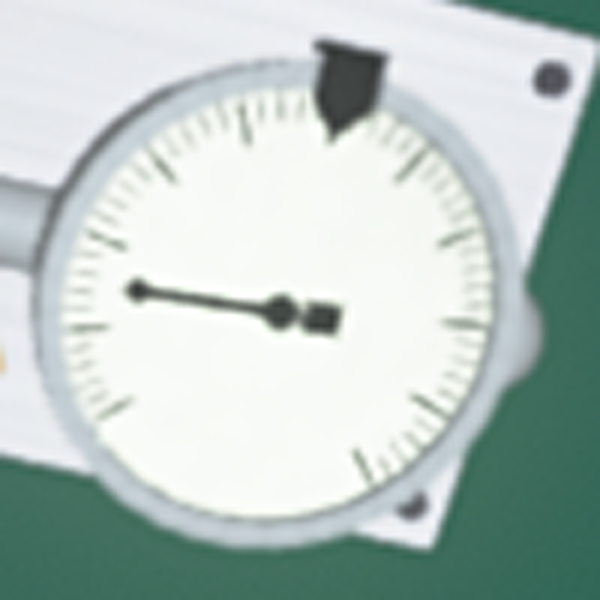

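```bash
cat >> h.py <<'E'
def ang(c,piv,tip,mk,z=.148):
    P=plane(c,[piv,tip,mk],z); a=[np.degrees(np.arctan2(*(P[i]-P[0])[1::-1])) for i in (1,2)]
    return P.round(4).tolist(),np.round(a,2),'cw needed',round((a[0]-a[1])%360,2)
E
python3 - <<'E'
from h import *
c=cam('wrist')
f=lambda u,v:(u/6+290-.42,v/6+105-.42)
print(ang(c,f(282,312),f(137,290),f(334,138)))
E
```

```text
([[0.575, -0.1551, 0.148], [0.5721, -0.1249, 0.148], [0.6109, -0.1542, 0.148]], array([95.55,  1.46]), 'cw needed', np.float64(94.1))
```

Request:
drive_tool([
  {"hand":0.04,"offset":[0.007,-0.058,0],"dr":[0,0,0]},
  {"hand":0.04,"offset":[0.007,-0.058,0],"dr":[0,0,0]},
  {"hand":0.04,"offset":[0,0,0],"dr":[0,0,-10.2]},
  {"hand":0.04,"offset":[0,0,0],"dr":[0,0,-10.2]},
  {"hand":0.04,"offset":[0,0,0],"dr":[0,0,-10.2]},
  {"hand":0.04,"offset":[0,0,0],"dr":[0,0,-10.2]},
  {"hand":0.04,"offset":[0,0,0],"dr":[0,0,-10.2]},
  {"hand":0.04,"offset":[0,0,0],"dr":[0,0,-10.2]},
  {"hand":0.04,"offset":[0,0,0],"dr":[0,0,-10.2]},
  {"hand":0.04,"offset":[0,0,0],"dr":[0,0,-10.2]},
  {"hand":0.04,"offset":[0,0,0],"dr":[0,0,-10.2]},
  {"hand":0.04,"offset":[0,0,0],"dr":[0,0,-10.2]},
  {"hand":0.04,"offset":[0,0,0],"dr":[0,0,-10.2]},
  {"hand":0.04,"offset":[0,0,0.02],"dr":[0,0,0]},
  {"hand":0.04,"offset":[0,0,0],"dr":[0,0,0]},
])

```text
time_s: 3.85
tool_pos: [0.517, 0.0166, 0.3363]
orientation: [0.453, 0.891, -0.013, 0.001]
force: [-0.7, -0.4, 0.0]
grip_width: 0.431
```

```bash
cat >> h.py <<'E'
def go(x,y,z,yaw):
    s=get_state(); M=R.from_quat(s['orientation']).as_matrix(); cur=np.degrees(np.arctan2(M[1,0],M[0,0]))
    print('pos',np.round(s['tool_pos'],4),'yaw',cur.round(2),'tilt',M[2].round(3),'F',np.round(s['force'],1),'q7',round(s['qpos'][6],2),'t',s['time_s'])
    print('offset mm',(M.T@(np.array([x,y,z])-s['tool_pos'])*1000).round(1),'drz',round(-((yaw-cur+180)%360-180),2))
E
python3 - <<'E'
from h import *
go(.523,.0565,.203,127)
c=cam('wrist');d,l=dark(c,100,60,420,260,60);print(d,[plane(c,[x[1]],.2).round(4).tolist() for x in d])
cv2.imwrite('pics/w2b.png',cv2.resize(c['img'],(800,600)))
E
```

```text
pos [0.517  0.0166 0.3363] yaw 126.13 tilt [-0.014 -0.022 -1.   ] F [-0.7 -0.4  0. ] q7 0.17 t 3.85
offset mm [ 30.5  31.3 132.2] drz -0.87
[([282, 143, 19, 21, 51], [288.3, 153.7]), ([213, 233, 11, 27, 164], [218.7, 249.8]), ([291, 233, 12, 27, 195], [295.4, 248.9]), ([100, 249, 91, 11, 918], [145.0, 254.3]), ([324, 249, 94, 11, 939], [369.4, 254.3])] [[[0.5198, 0.0576, 0.2]], [[0.524, -0.0676, 0.2]], [[0.5885, -0.0179, 0.2]], [[0.4628, -0.1211, 0.2]], [[0.6562, 0.024, 0.2]]]
```

View pics/w2b.png

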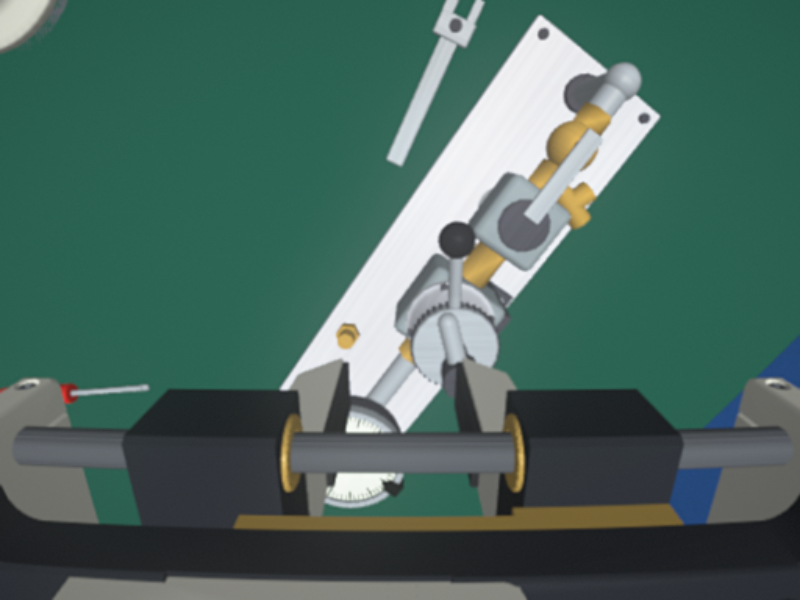

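The ball is at (457,240), below and ahead of the jaws. It agrees with (0.523, 0.0575).

Request:
drive_tool([
  {"hand":0.04,"offset":[0.015,0.016,0.02],"dr":[-1.2,0.8,-0.9]},
  {"hand":0.04,"offset":[0.015,0.016,0.02],"dr":[0,0,0]},
  {"hand":0.04,"offset":[0,0,0.03],"dr":[0,0,0]},
  {"hand":0.04,"offset":[0,0,0],"dr":[0,0,0]},
])

```text
time_s: 4.4
tool_pos: [0.5265, 0.0591, 0.2659]
orientation: [0.451, 0.893, -0.0, 0.001]
force: [-0.6, -0.5, -0.4]
grip_width: 0.437
```

Run:
```python
from h import *
go(.523,.0575,.203,127)
c=cam('wrist');d,l=dark(c,220,170,290,330,60);print(proj(c,[[.523,.0575,.2]]))
for x in d: print(x,plane(c,[x[1]],.2).round(4).tolist())
```

```text
pos [0.5265 0.0591 0.2659] yaw 126.44 tilt [-0.003  0.001 -1.   ] F [-0.6 -0.5 -0.4] q7 0.04 t 4.4
offset mm [ 1.  -3.8 62.9] drz -0.56
[[252.16699017 212.60563074]]
([240, 197, 11, 17, 27], [243.0, 204.1]) [[0.5134, 0.0589, 0.2]]
([244, 196, 24, 27, 64], [258.4, 213.1]) [[0.527, 0.06, 0.2]]
([220, 233, 3, 44, 113], [220.9, 252.0]) [[0.5229, 0.0156, 0.2]]
([243, 304, 29, 16, 157], [257.6, 310.1]) [[0.5799, -0.0125, 0.2]]
([220, 323, 4, 7, 17], [220.9, 326.8]) [[0.5648, -0.0464, 0.2]]
```

Request:
drive_tool([
  {"hand":0.04,"offset":[0.002,-0.003,0.031],"dr":[0,0,-0.5]},
  {"hand":0.04,"offset":[0,0,0.031],"dr":[0,0,0]},
  {"hand":0.027,"offset":[0,0,0.002],"dr":[0,0,0]},
  {"hand":0.027,"offset":[0,0,0],"dr":[0,0,0]},
])

```text
time_s: 4.95
tool_pos: [0.5275, 0.059, 0.2082]
orientation: [0.449, 0.894, 0.002, 0.006]
force: [-4.5, -1.7, -1.7]
grip_width: 0.31
```

Run:
```python
from h import *
go(.523,.0575,.203,127)
print(get_state()['grip_width']*.0918)
# arc plan: axis, per-step
ax=np.array([.572,-.006]);s=get_state();d=np.array(s['tool_pos'])[:2]-ax;print('r,az',np.hypot(*d),np.degrees(np.arctan2(d[1],d[0])))
```

```text
pos [0.5275 0.059  0.2082] yaw 126.66 tilt [-0.009  0.008 -1.   ] F [-4.5 -1.7 -1.7] q7 -0.01 t 4.95
offset mm [ 1.5 -4.6  5.2] drz -0.34
0.028422325919461845
r,az 0.07875732830645459 124.38105247766782
```

Request:
drive_tool([
  {"hand":0.027,"offset":[0,-0.002,0.005],"dr":[0,0,0]},
  {"hand":0.027,"offset":[0,-0.004,0.002],"dr":[0,0,-2]},
  {"hand":0.027,"offset":[-0.0005,-0.0084,0],"dr":[0,0,-6]},
  {"hand":0.027,"offset":[-0.0005,-0.0084,0],"dr":[0,0,-6]},
  {"hand":0.027,"offset":[-0.0005,-0.0084,0],"dr":[0,0,-6]},
  {"hand":0.027,"offset":[-0.0005,-0.0084,0],"dr":[0,0,-6]},
])

```text
time_s: 5.7
tool_pos: [0.508, 0.0339, 0.2068]
orientation: [0.225, 0.974, 0.007, 0.014]
force: [1.3, 2.7, -2.4]
grip_width: 0.293
```

```bash
cat >> h.py <<'E'
def pol():
    ax=np.array([.572,-.006]);s=get_state();d=np.array(s['tool_pos'])[:2]-ax;a=np.degrees(np.arctan2(d[1],d[0]))
    M=R.from_quat(s['orientation']).as_matrix();f=np.array(s['force']);t=np.radians(a)
    print('r %.4f az %.2f z %.4f yaw %.2f'%(np.hypot(*d),a,s['tool_pos'][2],np.degrees(np.arctan2(M[1,0],M[0,0]))),'tilt fix deg',np.degrees([M[2,1],-M[2,0]]).round(2),'Frad %.1f Facw %.1f Fz %.1f'%(f[:2]@[np.cos(t),np.sin(t)],f[:2]@[-np.sin(t),np.cos(t)],f[2]),'w',round(s['grip_width']*.0918,4),'q',np.round(s['qpos'],2)[[4,5,6]],'t',s['time_s'])
E
python3 - <<'E'
from h import *
pol()
E
```

```text
r 0.0754 az 148.09 z 0.2068 yaw 153.95 tilt fix deg [1.09 1.38] Frad 0.3 Facw -3.0 Fz -2.4 w 0.0269 q [0.64 1.08 0.44] t 5.7
```

Request:
drive_tool([
  {"hand":0.027,"offset":[0.001,-0.009,0.003],"dr":[0.5,0.7,-4]},
  {"hand":0.027,"offset":[0.001,-0.009,0.002],"dr":[0.5,0.7,-4]},
  {"hand":0.027,"offset":[0.001,-0.009,0.002],"dr":[0.5,0.5,-5]},
  {"hand":0.027,"offset":[0.001,-0.009,0.002],"dr":[0.5,0.5,-5]},
  {"hand":0.027,"offset":[0.001,-0.009,0.002],"dr":[0.5,0.5,-5]},
  {"hand":0.027,"offset":[0,0,0],"dr":[0,0,0]},
])

```text
time_s: 6.45
tool_pos: [0.4982, -0.0, 0.2032]
orientation: [0.015, 1.0, -0.004, -0.004]
force: [-0.4, -0.2, -0.2]
grip_width: 0.294
```

```bash
python3 -c "
from h import *
pol()"
```

```text
r 0.0741 az 175.39 z 0.2032 yaw 178.32 tilt fix deg [-0.41 -0.46] Frad 0.3 Facw 0.3 Fz -0.2 w 0.027 q [0.72 1.18 0.85] t 6.45
```

Request:
drive_tool([
  {"hand":0.045,"offset":[0,0,0],"dr":[0,0,0]},
  {"hand":0.045,"offset":[0,0,-0.05],"dr":[0,0,0]},
  {"hand":0.04,"offset":[0,0,-0.05],"dr":[0,0,0]},
  {"hand":0.04,"offset":[-0.047,-0.01,0],"dr":[0,0,0]},
  {"hand":0.04,"offset":[-0.047,-0.01,0],"dr":[0,0,0]},
  {"hand":0.04,"offset":[0,0,0],"dr":[0,0,9.7]},
  {"hand":0.04,"offset":[0,0,0],"dr":[0,0,9.7]},
  {"hand":0.04,"offset":[0,0,0],"dr":[0,0,9.7]},
  {"hand":0.04,"offset":[0,0,0],"dr":[0,0,9.7]},
  {"hand":0.04,"offset":[0,0,0],"dr":[0,0,0]},
])

```text
time_s: 7.7
tool_pos: [0.5965, -0.0257, 0.3078]
orientation: [0.362, 0.932, -0.006, 0.001]
force: [-0.1, -0.4, 0.2]
grip_width: 0.436
```

Run:
```python
from h import *
pol();go(.593,-.024,.217,139.4)
c=cam('wrist')
u=np.array([np.cos(np.radians(-40.6)),np.sin(np.radians(-40.6)),0]);A=np.array([.572,-.006,.222])
im=c['img'].copy()
for p in proj(c,[A-.042*u,A+.042*u,A+[0,0,.011]]):
    print(p);cv2.circle(im,tuple(np.round(p).astype(int)),2,(0,0,255),-1)
cv2.imwrite('pics/w3.png',cv2.resize(im,(800,600)))
```

```text
r 0.0314 az -38.89 z 0.3078 yaw 137.55 tilt fix deg [-0.57  0.36] Frad 0.2 Facw -0.3 Fz 0.2 w 0.04 q [0.55 1.35 0.39] t 7.7
pos [ 0.5965 -0.0257  0.3078] yaw 137.55 tilt [-0.006 -0.01  -1.   ] F [-0.1 -0.4  0.2] q7 0.39 t 7.7
offset mm [ 4.3 -0.2 90.8] drz -1.85
[253.95625017 111.87765463]
[257.49130527 216.13197609]
[255.60771879 170.11700705]
```

View pics/w3.png

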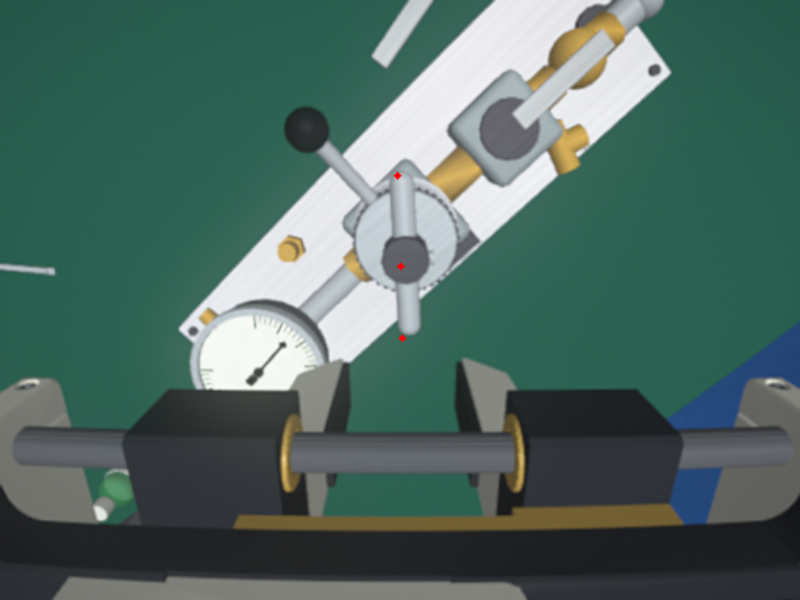

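The lever has swung. The bar lies about 3 mm farther along tool +x and 2 mm along +y than drawn.

Request:
drive_tool([
  {"hand":0.04,"offset":[0.007,0.0015,0.03],"dr":[-0.5,0.4,-1.9]},
  {"hand":0.04,"offset":[0,0,0.03],"dr":[0,0,0]},
  {"hand":0.04,"offset":[0,0,0.028],"dr":[0,0,0]},
  {"hand":0.04,"offset":[0,0,0.002],"dr":[0,0,0]},
  {"hand":0.008,"offset":[0,0,0],"dr":[0,0,0]},
  {"hand":0.008,"offset":[0,0,0],"dr":[0,0,0]},
  {"hand":0.008,"offset":[0,0,0],"dr":[0,0,0]},
])

```text
time_s: 8.62
tool_pos: [0.5945, -0.0197, 0.2192]
orientation: [0.338, 0.941, 0.001, 0.002]
force: [-0.4, 0.5, 0.2]
grip_width: 0.157
```

```bash
python3 -c "
from h import *
pol()"
```

```text
r 0.0263 az -31.30 z 0.2192 yaw 140.46 tilt fix deg [0.18 0.2 ] Frad -0.6 Facw 0.2 Fz 0.2 w 0.0144 q [0.63 1.19 0.36] t 8.625
```

Request:
drive_tool([
  {"hand":0.008,"offset":[0,0,0],"dr":[0,0,0]},
  {"hand":0.008,"offset":[0,0,0],"dr":[0,0,0]},
])

```text
time_s: 8.88
tool_pos: [0.5941, -0.0202, 0.2193]
orientation: [0.338, 0.941, 0.0, 0.002]
force: [1.4, 1.0, -2.8]
grip_width: 0.121
```

```bash
python3 -c "
from h import *
pol()
c=cam('top');c2=cam('wrist')
cv2.imwrite('pics/w4.png',c2['img'])"
```

```text
r 0.0263 az -32.69 z 0.2193 yaw 140.46 tilt fix deg [0.12 0.22] Frad 0.6 Facw 1.5 Fz -2.8 w 0.0111 q [0.63 1.19 0.37] t 8.875
```

Request:
drive_tool([
  {"hand":0.008,"offset":[0.0002,-0.0025,0],"dr":[0,0,5]},
  {"hand":0.008,"offset":[0.0003,-0.004,0],"dr":[0,0,8]},
  {"hand":0.008,"offset":[0.0003,-0.004,0],"dr":[0,0,8]},
  {"hand":0.008,"offset":[0.0003,-0.004,0],"dr":[0,0,8]},
])

```text
time_s: 9.48
tool_pos: [0.5829, -0.0286, 0.2193]
orientation: [0.569, 0.823, 0.002, 0.002]
force: [-0.3, -0.9, -2.6]
grip_width: 0.119
```

```bash
python3 -c "
from h import *
pol()"
```

```text
r 0.0251 az -64.12 z 0.2193 yaw 110.67 tilt fix deg [0.3  0.12] Frad 0.7 Facw -0.7 Fz -2.6 w 0.0109 q [ 0.54  1.13 -0.07] t 9.475
```

Request:
drive_tool([
  {"hand":0.008,"offset":[0.0003,-0.004,0],"dr":[0,0,8]},
  {"hand":0.008,"offset":[0.0003,-0.004,0],"dr":[0,0,8]},
  {"hand":0.008,"offset":[0.0003,-0.004,0],"dr":[0,0,8]},
  {"hand":0.008,"offset":[0.0003,-0.004,0],"dr":[0,0,8]},
  {"hand":0.008,"offset":[0.0003,-0.004,0],"dr":[0,0,8]},
  {"hand":0.008,"offset":[0.0003,-0.004,0],"dr":[0,0,8]},
  {"hand":0.008,"offset":[0.0003,-0.004,0],"dr":[0,0,8]},
  {"hand":0.008,"offset":[0,0,0],"dr":[0,0,0]},
])

```text
time_s: 10.48
tool_pos: [0.5558, -0.0251, 0.2193]
orientation: [0.895, 0.446, 0.003, 0.003]
force: [-0.2, -0.6, -2.4]
grip_width: 0.115
```

```bash
python3 -c "
from h import *
pol()
c=cam('wrist');print(proj(c,[[.575,-.1551,.148]]))
cv2.imwrite('pics/w5.png',c['img'])"
```

```text
r 0.0251 az -130.28 z 0.2193 yaw 53.03 tilt fix deg [ 0.44 -0.15] Frad 0.6 Facw 0.2 Fz -2.4 w 0.0106 q [ 0.37  1.05 -0.96] t 10.475
[[362.06794303 307.81084528]]
```

Request:
drive_tool([
  {"hand":0.008,"offset":[0.0001,-0.0015,0],"dr":[0,0,3]},
  {"hand":0.008,"offset":[0.0001,-0.0015,0],"dr":[0,0,3]},
  {"hand":0.008,"offset":[0,0,0],"dr":[0,0,0]},
])

```text
time_s: 10.9
tool_pos: [0.5539, -0.0236, 0.2193]
orientation: [0.915, 0.403, 0.003, 0.003]
force: [-1.5, -0.3, -0.9]
grip_width: 0.121
```

```bash
python3 -c "
from h import *
pol()"
```

```text
r 0.0252 az -135.95 z 0.2193 yaw 47.48 tilt fix deg [ 0.42 -0.16] Frad 1.3 Facw -0.9 Fz -0.9 w 0.0111 q [ 0.35  1.04 -1.05] t 10.9
```

Request:
drive_tool([
  {"hand":0.04,"offset":[0,0,0],"dr":[0,0,0]},
  {"hand":0.04,"offset":[0,0,0],"dr":[0,0,0]},
  {"hand":0.04,"offset":[0,0,-0.04],"dr":[0,0,0]},
  {"hand":0.04,"offset":[-0.035,0,-0.04],"dr":[0,0,0]},
  {"hand":0.04,"offset":[-0.05,-0.025,0],"dr":[0,0,0]},
  {"hand":0.04,"offset":[-0.05,-0.025,0],"dr":[0,0,0]},
  {"hand":0.04,"offset":[0,0,0],"dr":[0,0,0]},
  {"hand":0.04,"offset":[0,0,0],"dr":[0,0,0]},
])

```text
time_s: 11.9
tool_pos: [0.4263, -0.0908, 0.3023]
orientation: [0.914, 0.407, 0.006, 0.004]
force: [0.2, -0.7, 0.6]
grip_width: 0.438
```

Run:
```python
from h import *
pol();go(.575,-.155,.3,50)
c=cam('wrist');p=proj(c,[[.575,-.1551,.148]])[0];print(p)
cv2.imwrite('pics/w6.png',c['img'])
x,y=np.round(p).astype(int)-60
x=min(max(x,0),392);y=min(max(y,0),264);print(x,y)
cv2.imwrite('pics/g6.png',cv2.resize(c['img'][y:y+120,x:x+120],(600,600),interpolation=cv2.INTER_CUBIC))
```

```text
r 0.1686 az -149.80 z 0.3023 yaw 47.98 tilt fix deg [ 0.73 -0.44] Frad 0.2 Facw 0.7 Fz 0.6 w 0.0402 q [ 0.04  1.12 -0.61] t 11.9
pos [ 0.4263 -0.0908  0.3023] yaw 47.98 tilt [ 0.008  0.013 -1.   ] F [ 0.2 -0.7  0.6] q7 -0.61 t 11.9
offset mm [ 51.8 153.4   4.7] drz -2.02
[406.69251347 133.54640275]
347 74
```

View pics/g6.png

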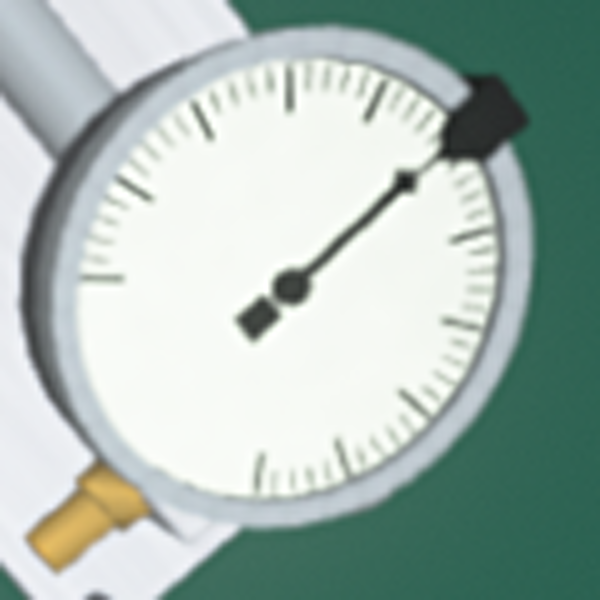

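Now the needle nearly reaches the marker: pivot (290,287), needle point (404,181), marker tip about (442,150). I'll check it along a line free of parallax, with yaw about 0.

Request:
drive_tool([
  {"hand":0.04,"offset":[-0.009,0.038,0.021],"dr":[0.7,-0.4,0]},
  {"hand":0.04,"offset":[-0.009,0.038,0.021],"dr":[0,0,0]},
  {"hand":0.04,"offset":[0,0,0],"dr":[0,0,9.6]},
  {"hand":0.04,"offset":[0,0,0],"dr":[0,0,9.6]},
  {"hand":0.04,"offset":[0,0,0],"dr":[0,0,9.6]},
  {"hand":0.04,"offset":[0,0,0],"dr":[0,0,9.6]},
  {"hand":0.04,"offset":[0,0,0],"dr":[0,0,9.6]},
  {"hand":0.04,"offset":[0,0,0],"dr":[0,0,0]},
])

```text
time_s: 12.95
tool_pos: [0.4848, -0.1478, 0.2559]
orientation: [1.0, -0.003, 0.001, -0.007]
force: [0.6, -0.4, 0.9]
grip_width: 0.436
```

```bash
cat >> h.py <<'E'
def gauge(name=None,G=(.575,-.1551,.148)):
    c=cam('wrist');p=proj(c,[G])[0];S=8
    q=np.round(p).astype(int)-50;q=np.clip(q,0,[412,284]);g=c['img'][q[1]:q[1]+100,q[0]:q[0]+100]
    g=cv2.resize(g,None,fx=S,fy=S,interpolation=cv2.INTER_CUBIC);gr=cv2.cvtColor(g,cv2.COLOR_BGR2GRAY)
    m=(gr<110).astype(np.uint8)*255
    n,l,st,ce=cv2.connectedComponentsWithStats(m)
    for i in range(1,n):
        if st[i,4]>150:
            ys,xs=np.where(l==i);w=np.c_[xs,ys].astype(float)
            W=plane(c,(w+.5)/S-.5+q,G[2])[:,:2];v=cv2.fitLine(W.astype(np.float32),cv2.DIST_L2,0,.01,.01).ravel()
            print(st[i].tolist(),'mean',W.mean(0).round(4),'xmin',W[W[:,0].argmin()].round(4),'xmax',W[W[:,0].argmax()].round(4),'line az %.2f'%np.degrees(np.arctan(v[1]/v[0])),'at',v[2:].round(4))
    if name: cv2.imwrite(name,cv2.resize(g,(640,640)))
    print('crop',q,p)
E
python3 -c "
from h import *
pol();gauge('pics/g7.png')"
```

```text
r 0.1664 az -121.58 z 0.2559 yaw -0.33 tilt fix deg [-0.79 -0.14] Frad 0.0 Facw 0.7 Fz 0.9 w 0.04 q [ 0.17  1.06 -1.48] t 12.95
[333, 53, 73, 375, 8042] mean [ 0.5877 -0.1519] xmin [ 0.5725 -0.1531] xmax [ 0.6076 -0.1506] line az 3.32 at [ 0.5877 -0.1519]
[353, 453, 56, 69, 3320] mean [ 0.5666 -0.1531] xmin [ 0.5633 -0.1519] xmax [ 0.57   -0.1544] line az 2.29 at [ 0.5666 -0.1531]
crop [218  40] [267.60674066  89.7356942 ]
```

View pics/g7.png

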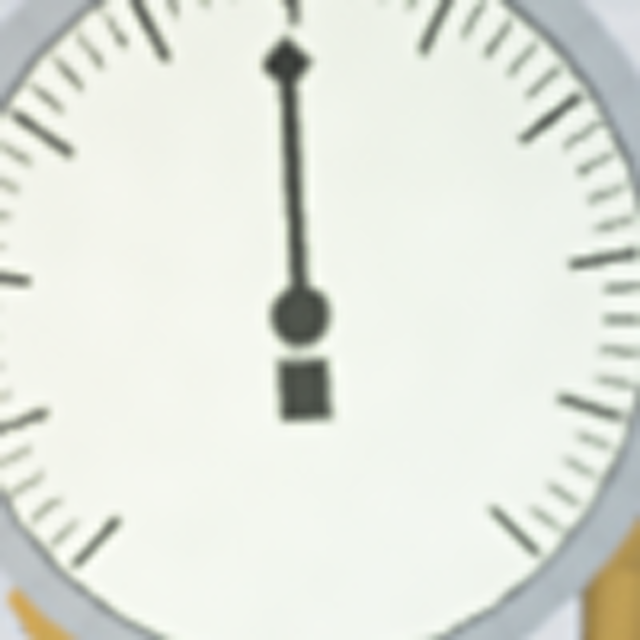

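```bash
sed -i 's/-50;q=np.clip(q,0,\[412,284\])/-[50,80];q=np.clip(q,0,[412,254])/; s/q\[1\]+100/q[1]+130/' h.py
python3 - <<'E'
from h import *
gauge('pics/g8.png')
im=cv2.imread('pics/g8.png');print(im.shape)
g=cv2.resize(im,(800,1040))[:480,150:650];cv2.imwrite('pics/g8.png',g)
E
```

```text
[0, 0, 800, 251, 110879] mean [ 0.6273 -0.1533] xmin [ 0.6115 -0.1516] xmax [ 0.6341 -0.1166] line az -89.24 at [ 0.6273 -0.1533]
[173, 242, 36, 66, 312] mean [ 0.6094 -0.1343] xmin [ 0.6064 -0.1359] xmax [ 0.6123 -0.1327] line az 28.06 at [ 0.6094 -0.1343]
[337, 292, 73, 376, 8174] mean [ 0.5879 -0.1519] xmin [ 0.5725 -0.1532] xmax [ 0.6077 -0.1505] line az 3.22 at [ 0.5879 -0.1519]
[698, 366, 21, 18, 152] mean [ 0.6002 -0.1849] xmin [ 0.5993 -0.1839] xmax [ 0.6009 -0.1858] line az -50.80 at [ 0.6002 -0.1849]
[355, 693, 57, 69, 3417] mean [ 0.5667 -0.1531] xmin [ 0.5633 -0.1517] xmax [ 0.57   -0.1546] line az 0.04 at [ 0.5667 -0.1531]
crop [218  10] [267.91190392  89.69496292]
(640, 640, 3)
```

View pics/g8.png

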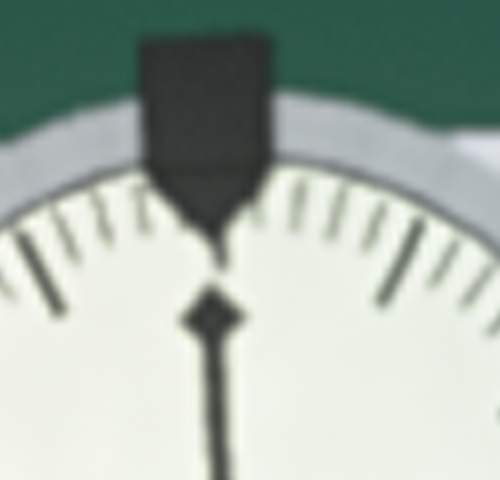

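Run:
```python
from h import *
c=cam('wrist');S=8;q=np.array([230,10]);g=cv2.resize(c['img'][10:60,230:300],None,fx=S,fy=S,interpolation=cv2.INTER_CUBIC)
g=g.astype(int);m=(g.max(2)<85)
for y in range(40,300,12):
    x=np.where(m[y])[0]
    if len(x):
        P=plane(c,[(np.array([x.mean(),y])+.5)/S-.5+q],.149)[0]
        ny=-.1519+np.tan(np.radians(3.22))*(P[0]-.5879)
        print(y,len(x),x.min(),x.max(),P.round(4),'marker-needle deg',np.degrees((P[1]-ny)/(P[0]-.575)).round(2))
```

```text
40 150 180 329 [ 0.6296 -0.1501  0.149 ] marker-needle deg -0.59
52 153 179 331 [ 0.6286 -0.1502  0.149 ] marker-needle deg -0.59
64 154 179 332 [ 0.6275 -0.1502  0.149 ] marker-needle deg -0.59
76 153 181 333 [ 0.6265 -0.1504  0.149 ] marker-needle deg -0.69
88 140 183 322 [ 0.6254 -0.1499  0.149 ] marker-needle deg -0.15
100 128 192 319 [ 0.6243 -0.1502  0.149 ] marker-needle deg -0.42
112 126 196 321 [ 0.6233 -0.1505  0.149 ] marker-needle deg -0.69
124 125 197 321 [ 0.6222 -0.1505  0.149 ] marker-needle deg -0.7
136 125 197 321 [ 0.6212 -0.1505  0.149 ] marker-needle deg -0.64
148 126 197 322 [ 0.6201 -0.1506  0.149 ] marker-needle deg -0.64
160 125 196 320 [ 0.619  -0.1504  0.149 ] marker-needle deg -0.39
172 111 203 313 [ 0.618  -0.1504  0.149 ] marker-needle deg -0.32
184 97 210 306 [ 0.6169 -0.1504  0.149 ] marker-needle deg -0.25
196 77 222 298 [ 0.6158 -0.1506  0.149 ] marker-needle deg -0.44
208 50 234 283 [ 0.6148 -0.1505  0.149 ] marker-needle deg -0.15
220 28 246 273 [ 0.6137 -0.1506  0.149 ] marker-needle deg -0.21
232 10 260 269 [ 0.6126 -0.1511  0.149 ] marker-needle deg -0.86
292 6 260 265 [ 0.6072 -0.1509  0.149 ] marker-needle deg -0.13
```

The needle is within about 0.4° of the marker, less than a tenth of a division. Next comes going back to the lever.

Request:
drive_tool([
  {"hand":0.045,"offset":[0,0,-0.05],"dr":[0,0,0]},
  {"hand":0.045,"offset":[0,0,0],"dr":[0,0,-10.4]},
  {"hand":0.045,"offset":[0,0,0],"dr":[0,0,-10.4]},
  {"hand":0.045,"offset":[0,0,0],"dr":[0,0,-10.4]},
  {"hand":0.045,"offset":[0,0,0],"dr":[0,0,-10.4]},
  {"hand":0.045,"offset":[0,0,0],"dr":[0,0,-10.4]},
  {"hand":0.045,"offset":[0,0,0],"dr":[0,0,-10.4]},
  {"hand":0.045,"offset":[0,0,0],"dr":[0,0,-10.4]},
  {"hand":0.045,"offset":[0,0,0],"dr":[0,0,-10.4]},
  {"hand":0.045,"offset":[0,0,0],"dr":[0,0,-10.4]},
  {"hand":0.045,"offset":[0,0,0],"dr":[0,0,-10.4]},
  {"hand":0.045,"offset":[0,0,0],"dr":[0,0,-10.4]},
  {"hand":0.045,"offset":[0,0,0],"dr":[0,0,-10.4]},
  {"hand":0.045,"offset":[0,0,0],"dr":[0,0,-10.4]},
  {"hand":0.045,"offset":[0,0,0],"dr":[0,0,-10.4]},
  {"hand":0.045,"offset":[0,0,0],"dr":[0,0,-10.4]},
  {"hand":0.045,"offset":[0,0,0],"dr":[0,0,-10.4]},
  {"hand":0.045,"offset":[0,0,0],"dr":[0,0,-8]},
  {"hand":0.045,"offset":[0,0,0],"dr":[0,0,0]},
])

```text
time_s: 15.48
tool_pos: [0.4869, -0.1492, 0.3084]
orientation: [-0.003, 1.0, 0.008, 0.003]
force: [0.0, -0.4, 0.2]
grip_width: 0.486
```

```bash
python3 -c "
from h import *
pol();go(.496,-.0005,.29,176)"
```

```text
r 0.1665 az -120.72 z 0.3084 yaw -179.65 tilt fix deg [0.89 0.35] Frad 0.3 Facw 0.2 Fz 0.2 w 0.0447 q [0.38 1.23 1.48] t 15.475
pos [ 0.4869 -0.1492  0.3084] yaw -179.65 tilt [-0.006  0.015 -1.   ] F [ 0.  -0.4  0.2] q7 1.48 t 15.475
offset mm [ -9.9 148.3  20.8] drz 4.35
```

Request:
drive_tool([
  {"hand":0.045,"offset":[-0.003,0.05,0],"dr":[0.8,0.3,4]},
  {"hand":0.045,"offset":[-0.003,0.05,0],"dr":[0,0,0]},
  {"hand":0.045,"offset":[-0.002,0.048,0],"dr":[0,0,0]},
  {"hand":0.045,"offset":[0,0,0],"dr":[0,0,0]},
])

```text
time_s: 15.98
tool_pos: [0.5028, 0.001, 0.3101]
orientation: [0.039, 0.999, 0.002, 0.001]
force: [-0.4, -0.4, 0.7]
grip_width: 0.491
```

Run:
```python
from h import *
pol();go(.495,-.0005,.203,176)
c=cam('wrist');hsv=c['img'].max(2).astype(int)
m=((hsv<55)*255).astype(np.uint8);m[215:]=0
n,l,st,ce=cv2.connectedComponentsWithStats(m)
for i in range(1,n):
    if st[i,4]>80: print(st[i],plane(c,[ce[i]],.2).round(4))
print(proj(c,[[.4924,.0035,.2]]))
cv2.imwrite('pics/w9.png',cv2.resize(c['img'],(800,600)))
```

```text
r 0.0695 az 174.22 z 0.3101 yaw 175.48 tilt fix deg [0.19 0.14] Frad 0.4 Facw 0.5 Fz 0.7 w 0.045 q [0.35 1.23 1.12] t 15.975
pos [0.5028 0.001  0.3101] yaw 175.48 tilt [-0.002  0.003 -1.   ] F [-0.4 -0.4  0.7] q7 1.12 t 15.975
offset mm [  8.   -2.5 107. ] drz -0.52
[[258.55239181 183.82305926]]
```

View pics/w9.png

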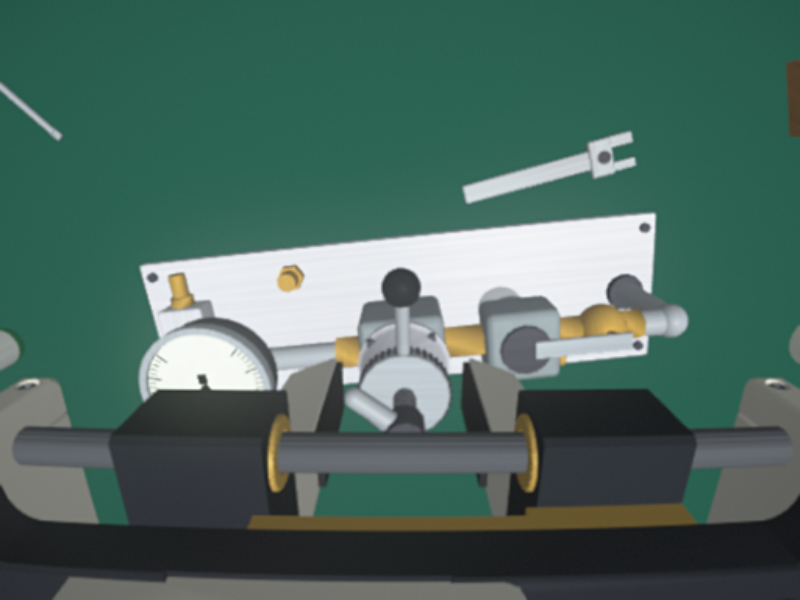

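The ball is at (401,288), within 2 mm of the expected place. I'll descend over it.

Request:
drive_tool([
  {"hand":0.045,"offset":[0.009,0.001,0.035],"dr":[0,0,0]},
  {"hand":0.045,"offset":[0,0,0.035],"dr":[0,0,0]},
  {"hand":0.045,"offset":[0,0,0.035],"dr":[0,0,0]},
  {"hand":0.027,"offset":[0,0,0.004],"dr":[0,0,0]},
  {"hand":0.027,"offset":[0,0,0],"dr":[0,0,0]},
])

```text
time_s: 16.65
tool_pos: [0.4957, -0.0063, 0.1986]
orientation: [0.048, 0.999, 0.0, 0.002]
force: [-0.1, 3.2, -2.6]
grip_width: 0.33
```

```bash
python3 -c "
from h import *
pol()"
```

```text
r 0.0763 az -179.78 z 0.1986 yaw 174.47 tilt fix deg [0.02 0.19] Frad 0.0 Facw -3.2 Fz -2.6 w 0.0303 q [0.5  1.02 0.99] t 16.65
```

Request:
drive_tool([
  {"hand":0.027,"offset":[0,0.006,-0.003],"dr":[0,0,0]},
  {"hand":0.027,"offset":[0.0005,0.0085,0],"dr":[0,0,5]},
  {"hand":0.027,"offset":[0.0005,0.0085,0],"dr":[0,0,6]},
  {"hand":0.027,"offset":[0.0005,0.0085,0],"dr":[0,0,6]},
  {"hand":0.027,"offset":[0.0005,0.0085,0],"dr":[0,0,6]},
  {"hand":0.027,"offset":[0.0005,0.0085,0],"dr":[0,0,6]},
])

```text
time_s: 17.4
tool_pos: [0.5073, 0.0333, 0.2071]
orientation: [0.309, 0.951, -0.006, 0.004]
force: [-1.0, -2.6, -1.6]
grip_width: 0.291
```

```bash
sed -i 's/ax=np.array(\[.572,-.006\])/ax=np.array([.572,-.004])/' h.py; python3 -c "
from h import *
pol()"
```

```text
r 0.0747 az 149.99 z 0.2071 yaw 144.02 tilt fix deg [-0.5   0.68] Frad -0.4 Facw 2.8 Fz -1.6 w 0.0268 q [0.43 1.02 0.44] t 17.4
```

Request:
drive_tool([
  {"hand":0.027,"offset":[0.0025,0.0085,0.003],"dr":[-0.4,0.6,3]},
  {"hand":0.027,"offset":[0.0015,0.0085,0.002],"dr":[-0.2,0.2,5]},
  {"hand":0.027,"offset":[0.001,0.0085,0.002],"dr":[0,0.2,6]},
])

```text
time_s: 17.77
tool_pos: [0.5213, 0.0533, 0.2046]
orientation: [0.428, 0.904, -0.001, 0.001]
force: [-2.6, -3.6, 3.4]
grip_width: 0.296
```

```bash
python3 -c "
from h import *
pol()"
```

```text
r 0.0764 az 131.50 z 0.2046 yaw 129.38 tilt fix deg [-0.05  0.13] Frad -0.9 Facw 4.4 Fz 3.4 w 0.0272 q [0.4  1.02 0.18] t 17.775
```

Request:
drive_tool([
  {"hand":0.027,"offset":[0.0005,0.006,0.001],"dr":[0,0,4]},
  {"hand":0.027,"offset":[0.0005,0.005,0.001],"dr":[0,0,3]},
  {"hand":0.027,"offset":[0,0.003,0],"dr":[0,0,0]},
])

```text
time_s: 18.15
tool_pos: [0.5294, 0.0596, 0.2049]
orientation: [0.485, 0.875, -0.006, 0.0]
force: [-7.7, -3.5, -3.4]
grip_width: 0.296
```

```bash
python3 -c "
from h import *
pol()"
```

```text
r 0.0765 az 123.82 z 0.2049 yaw 122.01 tilt fix deg [-0.56  0.34] Frad 1.3 Facw 8.3 Fz -3.4 w 0.0272 q [0.4  1.03 0.05] t 18.15
```

Request:
drive_tool([
  {"hand":0.027,"offset":[0,0.004,0],"dr":[0,0,0]},
  {"hand":0.027,"offset":[0,0.005,0],"dr":[0,0,0]},
])

```text
time_s: 18.4
tool_pos: [0.5297, 0.0598, 0.2042]
orientation: [0.485, 0.874, -0.014, -0.004]
force: [-13.6, -6.4, 6.5]
grip_width: 0.294
```

```bash
python3 -c "
from h import *
pol()"
```

```text
r 0.0765 az 123.56 z 0.2042 yaw 121.99 tilt fix deg [-1.66  0.35] Frad 2.2 Facw 14.8 Fz 6.5 w 0.027 q [0.41 1.05 0.04] t 18.4
```

The hard stop is confirmed: force rose from 8 to 15 N with under 0.3 mm of motion. I'll release and check.

Request:
drive_tool([
  {"hand":0.045,"offset":[0,-0.001,0],"dr":[0,0,0]},
  {"hand":0.045,"offset":[0,0,0],"dr":[0,0,0]},
  {"hand":0.045,"offset":[0.002,0,-0.05],"dr":[-1.5,0.3,0]},
  {"hand":0.045,"offset":[0,0,-0.05],"dr":[0,0,0]},
  {"hand":0.045,"offset":[0,0,0],"dr":[0,0,10.2]},
  {"hand":0.045,"offset":[0,0,0],"dr":[0,0,10.2]},
  {"hand":0.045,"offset":[0,0,0],"dr":[0,0,10.2]},
  {"hand":0.045,"offset":[0,0,0],"dr":[0,0,10.2]},
  {"hand":0.045,"offset":[0,0,0],"dr":[0,0,10.2]},
  {"hand":0.045,"offset":[0,0,0],"dr":[0,0,10.2]},
  {"hand":0.045,"offset":[0,0,0],"dr":[0,0,10.2]},
  {"hand":0.045,"offset":[0,0,0],"dr":[0,0,10.2]},
  {"hand":0.045,"offset":[0,0,0],"dr":[0,0,10.2]},
  {"hand":0.045,"offset":[0,0,0],"dr":[0,0,10.2]},
  {"hand":0.045,"offset":[0,0,0],"dr":[0,0,10.2]},
  {"hand":0.045,"offset":[0,0,0],"dr":[0,0,10]},
  {"hand":0.045,"offset":[0,0,0],"dr":[0,0,0]},
])

```text
time_s: 20.52
tool_pos: [0.5429, 0.0711, 0.3259]
orientation: [0.999, -0.029, 0.021, -0.004]
force: [0.7, -0.4, -0.4]
grip_width: 0.489
```

```bash
python3 -c "
from h import *
pol();go(.475,-.15,.27,0)"
```

```text
r 0.0806 az 111.20 z 0.3259 yaw -3.39 tilt fix deg [-0.54 -2.44] Frad -0.6 Facw -0.6 Fz -0.4 w 0.0449 q [ 0.14  1.17 -1.93] t 20.525
pos [0.5429 0.0711 0.3259] yaw -3.39 tilt [ 0.043 -0.009 -0.999] F [ 0.7 -0.4 -0.4] q7 -1.93 t 20.525
offset mm [-57.  225.2  51.4] drz -3.39
```

Request:
drive_tool([
  {"hand":0.045,"offset":[-0.015,0.056,0],"dr":[-0.5,-2.4,-3.4]},
  {"hand":0.045,"offset":[-0.015,0.056,0],"dr":[0,0,0]},
  {"hand":0.045,"offset":[-0.015,0.056,0.02],"dr":[0,0,0]},
  {"hand":0.045,"offset":[-0.013,0.056,0.03],"dr":[0,0,0]},
  {"hand":0.045,"offset":[0,0,0],"dr":[0,0,0]},
  {"hand":0.045,"offset":[0,0,0],"dr":[0,0,0]},
])

```text
time_s: 21.28
tool_pos: [0.4877, -0.154, 0.2783]
orientation: [1.0, 0.017, 0.006, 0.001]
force: [0.8, -0.6, 0.1]
grip_width: 0.488
```

Run:
```python
from h import *
pol();gauge()
c=cam('wrist');im=c['img'];cv2.imwrite('pics/w10raw.png',im)
t=cam('top')['img'];print(proj(c,[[.575,-.1551,.148],[.5248,.0615,.2]]))
p=proj(c,[[.575,-.1551,.148]])[0].astype(int);y=max(p[1]-80,0)
a=cv2.resize(im[y:y+120,p[0]-60:p[0]+60],(400,400),interpolation=cv2.INTER_CUBIC)
b=cv2.resize(t[130:230,150:340],(400,210),interpolation=cv2.INTER_CUBIC)
o=np.zeros((400,800,3),np.uint8);o[:,:400]=a;o[:210,400:]=b;cv2.imwrite('pics/f.png',o)
```

```text
r 0.1721 az -119.33 z 0.2783 yaw 1.94 tilt fix deg [ 0.07 -0.7 ] Frad 0.1 Facw 1.0 Fz 0.1 w 0.0448 q [ 0.1   1.09 -1.37] t 21.275
[0, 0, 800, 275, 136259] mean [ 0.6311 -0.153 ] xmin [ 0.6126 -0.1513] xmax [ 0.6413 -0.1942] line az -88.02 at [ 0.6311 -0.153 ]
[354, 324, 40, 261, 2389] mean [ 0.5987 -0.1514] xmin [ 0.5808 -0.1522] xmax [ 0.6075 -0.151 ] line az 3.12 at [ 0.5987 -0.1514]
[353, 591, 51, 69, 2252] mean [ 0.5758 -0.1526] xmin [ 0.5728 -0.1522] xmax [ 0.5801 -0.1524] line az 3.01 at [ 0.5758 -0.1526]
[359, 690, 45, 55, 2224] mean [ 0.5666 -0.1532] xmin [ 0.5636 -0.1514] xmax [ 0.5696 -0.1545] line az 3.60 at [ 0.5666 -0.1532]
crop [212  16] [261.6808453   95.51028534]
[[261.23368402  95.02128838]
 [-11.07977069 155.37669833]]
```

View pics/f.png

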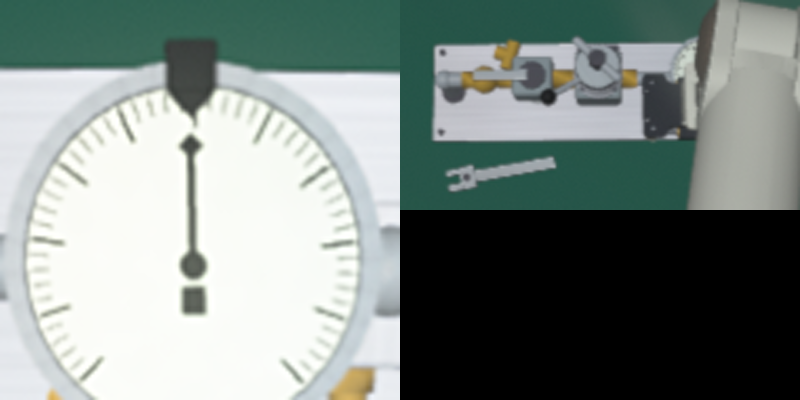

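The needle still points at the marker. In the top view the ball is back at its original tight position: (343,275), against (345,276) at the start.

```bash
python3 -c "
from rig import *
print(hand_in())"
```

```text
the job is handed in; nothing more can be done
None
```

The job is done and handed in at about 21 s. I swung the lever anticlockwise to about 0.8 rad and turned the T-handle about 93° clockwise. Then I swung the lever back clockwise to the hard stop; the push force rose from 8 to 15 N with under 0.3 mm of motion.

**Needle and marker:** before tightening, the marker measured about 0.4° clockwise of the needle. The needle's measured angle afterwards was nearly the same (3.1° against 3.2° before). The marker's tip merges with a scale tick in the picture, so its exact offset is uncertain by about 0.5 to 1°; one division is 5.4°.

**Lever:** in the last top view the ball is back at its original tight position, within 2 pixels (enlarged picture) of where it started.

**Other things on the bench:** I made no planned contact with the marker or the loose objects, and the wrench and tee look unmoved in the last view. I did not measure the other objects afterwards. The hand was open and clear of everything at hand-in.

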